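# Fetch the red cheese from under the ageing rack with a reacher

## Task

The little red-waxed cheese has slipped deep under the low ageing rack. Slide the reacher that lies on the table in so that its open jaws stand around the red cheese, squeeze the trigger to close them on it, and with the trigger kept squeezed draw it out until it stands on the open table fully clear of the rack; then let go of the reacher so that its trigger springs back. Do not touch the red cheese with the robot itself, keep it upright, and leave the pale and the grey cheese under the rack where they are.

Things in the scene. Friction and masses are not known exactly. Their poses are not given: they have to be found in the camera images.
- red_cheese: Small round cheese in red wax, an upright disc 46 mm across and 38 mm tall, about 90 g, loose on the table under the rack. Origin: centre of its underside; z up.
- pale_cheese: Bystander: pale cream cheese of the same size, loose on the table under the rack. Origin: centre of its underside.
- grey_cheese: Bystander: grey-rinded cheese of the same size, loose on the table under the rack. Origin: centre of its underside. The three cheeses stand in a row along the rack about 110 mm apart, in any order.
- rack: Fixed low wooden rack, 420 mm wide (its y) and 210 deep (its x): a board along the front and back edge, 75 to 93 mm above the table, thin steel rods 36 mm apart between, 20 mm posts at y = +-200. Its front, to the robot's left (world +y), is open. Origin: on the table, middle of the front edge; x points into the gap (cheeses stand 85 to 125 mm in). A 14 mm stop runs along the back; two 40 mm cheeses stay on the rear board.
- reacher: Reacher lying flat on the table, 0.5 kg, mostly in the handle; slide it, do not lift. Origin: underside, middle of the grip; x along the shaft to the jaws, z up. Pinch it across y from above: black palm block (outer face y = +30 mm, x -55 to 50, 45 tall) against orange trigger (outer face y = -30 at rest, x -35 to 35, 12 to 45 high). Black nose at x 50 to 85, 60 wide, 40 tall; then a thin shaft.
- reacher_jaws (a point): Point on the reacher's axis, 285 mm ahead of its origin and 20 mm up, between its two orange-tipped jaws: where the centre of the cheese should be when they close. Jaws: 10 to 32 mm high, from the yoke (x 197 to 227 mm in the reacher's frame, 34 tall) to tips at x 320 that turn inwards; open, 85 mm apart inside at the tips and 105 over all.
- trigger (a joint): Travel of the trigger towards the palm block, m: 0 at rest (jaws open), 0.012 fully in (jaws shut, empty); stops near 0.010 on a cheese. Spring: 10 N at rest, 13 N fully in. A pinch of 5 to 7 N (or fingers at 59 mm) holds the reacher with open jaws; about 25 N (fingers driven below 48 mm) closes them firmly. It springs back when let go.
Not all that is in view belongs to the job. There is more than one size of the red_cheese; the one meant has the size given above.

How it is judged:
On the way, in this order (a step that is already met when the one before it is completed fails the run):
1. the reacher's trigger is squeezed and its jaws are closed on the red cheese under the rack (x of red_cheese in the frame of reacher between 0.25 and 0.32 m and y of red_cheese in the frame of reacher between -0.02 and 0.02 m and value of joint trigger above 0.007 m and contact force between reacher and red_cheese above 0.5 N and x of red_cheese in the frame of rack above 0.05 m), for 0.2 s.
2. the red cheese, still in the squeezed jaws, is out in front of the rack (x of red_cheese in the frame of reacher between 0.25 and 0.32 m and y of red_cheese in the frame of reacher between -0.02 and 0.02 m and value of joint trigger above 0.007 m and x of red_cheese in the frame of rack below -0.023 m), for 0.1 s.
At the end, for the whole second after the job is handed in: The red cheese stands upright (within 10 degrees), at rest on the table, centre at least 23 mm in front of the rack's front edge; the reacher lies still on the table, trigger within 3 mm of rest; the pale and grey cheeses are within 20 mm of where they were (x of red_cheese in the frame of rack below -0.023 m and height (world z) of red_cheese between -0.005 and 0.01 m and angle between red_cheese's own z axis and vertical below 0.17 rad and linear speed of each of red_cheese, reacher below 0.02 m/s and value of joint trigger below 0.003 m and height (world z) of reacher above -0.005 m); the robot touches nothing.
It fails at once if the pale or the grey cheese is moved by more than 20 mm (distance of any of pale_cheese, grey_cheese from where it was at the start of the episode above 0.02 m).
It fails at once if the robot itself touches the red cheese (contact force between any of the fingers, the arm and red_cheese above 0.3 N).
It fails at once if the red cheese is tipped over (angle between red_cheese's own z axis and vertical above 0.5 rad).
It also fails if it takes over 48 s, if anything falls off the work surface, if the arm or the gripper's body presses on something with over 40 N, if the wrist force passes 120 N, or if a joint passes its speed limit or range.

## Robot

A 6-joint arm with a two-finger parallel gripper is mounted at the origin on the work surface. World frame = base frame: x ahead of the robot, y to its left, z up, the work surface at z = 0. Lengths are in m, angles in rad, forces in N, time in s.
With the tool pointing down it reaches from about 0.25 to 0.775 m from the base axis. Payload 4 kg.
Tool frame: the origin (TCP) lies at the centre of the arm's flange, where the gripper is bolted on; the fingertips stand ahead of it and the grasp point (between the pads) lies 180 mm ahead of it (robot.tcp_to_tips is the z of the fingertips in the tool frame, in m); z points along the fingers, y is the direction in which the jaws open and shut (so a half turn about z gives the same grasp; the last joint's range is limited). The gripper opens to 94 mm and grips with 3 to 60 N. Pads are 16 mm wide; open, the fingers measure 119 mm over their backs; the gripper's body (75 mm by 177 mm) begins 78 mm behind the grasp point.
Start: joints at [1.143, 0.087, 1.371, -0, 1.684, -0.103], TCP at [0.176, 0.521, 0.405] pointing down, gripper open.
Joint ranges: [-3.1, 3.1], [-0.76, 2.03], [0.27, 2.55], [-1.08, 4.22], [0.17, 2.65], [-2.57, 2.57]. Speed limits (rad/s): [2.79, 2.79, 3.14, 3.14, 3.14, 3.14].

## Interface

Orientations are given as [roll, pitch, yaw] about the fixed x, y, z axes, in that order (R = Rz(yaw) Ry(pitch) Rx(roll)).
In Python, from bench import robot gives the robot as it stands.
- The arm moves only by the tool move_arm, never from a script. Its argument "increments" is a list that holds one entry, the list of rows, each a list of 7 numbers: the opening, from 0 (shut) to 1 (fully open), then the shift along the tool's x, y, z as a fraction of full scale, then the turn, a rotation vector about the tool's x, y, z as a fraction of full scale. In form: [[[jaw, dx, dy, dz, rx, ry, rz], ...]]. A call has 1 to 8 rows; each row is the pose to reach, as a shift and turn from the pose commanded when the call began, along the tool's axes at that moment; what a row does not reach only later rows make up. Full scale, the value 1, is 0.1 m for a shift and pi/2 rad for a turn. A row lasts 1/12 s, in which the tool goes at most 41.7 mm and 7.16 degrees, less where a joint would pass 70% of its speed; a pose out of reach is approached as far as the arm can. A call with a number of a shift or a turn outside -1 to 1 is refused whole. A call with a gripper value outside its range is refused whole. The fingers move at their own pace and stop on an object; the grip force is fixed at half the most. Time passes only in rows, so rows that repeat a pose let the fingers close. It gives the time, the measured TCP pose, the force and the opening at its end, in the units of the state.
- robot.get_obs(): the state, without advancing time (a new reading comes with each control period).
- robot.snapshot(name): name is "side" or "top"; returns (picture, depth): 400x640x3 uint8, red, green, blue; 400x640 float32, m along the optical axis (not along the pixel's ray), 0 where there is no reading.
- robot.camera_params(name): a dict with "mtx" (3x3 intrinsics, pixels), "R" (3x3) and "t" (3): a world point X has camera coordinates R X + t. Camera axes: x right, y down, z forward; pixel columns grow to the right and rows downward; lengths in m; the calibration is good to about 2 mm. A picture is of the moment at which its call begins. camera_params takes no time and is no camera call.
- robot.close_job(): hands the job in, once; it reports no verdict.
The state is a dict: "time": time; "joint_positions": joint angles; "qvel": joint speeds; "joint_torque": joint torques, N m; "tool_pos": TCP position; "ee_rot": TCP orientation; "wrist_force": force on the tool from outside, world axes, zero at the start; "wrist_torque": the same for the moment, N m; "width": finger opening in m.
Only numpy, scipy, OpenCV 4.12 (cv2) and the standard library are available. Lean on these libraries where they do the work, as an engineer would, in place of code of your own. Each camera call takes 0.05 s, during which the arm holds its last target.

## Working session

There is one attempt and no reset: what is moved stays moved. The work goes in short steps, Python scripts to look and compute and a tool call to move; the robot and the scene stay as the last step left them, time stands still between calls to the robot, and variables do not carry over. Pictures are saved under pics/ and viewed, and the job is handed in when it is done.

Besides the shell and the picture viewer there is one more tool, called after "Call:" as name(argument=value, ...), one argument or row to a line, values as JSON. move_arm: Moves the arm, as the interface text tells. Its arguments: {"type":"object","properties":{"increments":{"type":"array","items":{"type":"array","items":{"type":"array","items":{"type":"number","minimum":-1,"maximum":1}}}}},"required":["increments"]}

```bash
mkdir -p pics; ls; python3 - <<'E'
from bench import robot
import cv2,numpy as np
o=robot.get_obs()
for k in o: print(k,np.round(o[k],3))
for n in("side","top"):
    p,d=robot.snapshot(n); cv2.imwrite(f"pics/{n}0.png",p[:,:,::-1]); np.savez(f"{n}0.npz",p=p,d=d)
    c=robot.camera_params(n); print(n,c)
print(robot.tcp_to_tips)
E
```

```text
pics
time 0.0
joint_positions [ 1.143  0.088  1.372  0.     1.684 -0.103]
qvel [-0.001 -0.     0.    -0.    -0.002 -0.001]
joint_torque [-0.0000e+00 -3.4019e+01 -3.0243e+01  7.2000e-02  3.3000e-02 -0.0000e+00]
tool_pos [0.175 0.521 0.404]
ee_rot [-3.139 -0.     2.817]
wrist_force [ 0.445 -0.269  0.077]
wrist_torque [ 0.029 -0.032  0.022]
width 0.094
side {'mtx': array([[415.36634919,   0.        , 318.48838563],
       [  0.        , 415.36634919, 199.02224874],
       [  0.        ,   0.        ,   1.        ]]), 'R': array([[-0.97972753, -0.20008891,  0.00991912],
       [-0.14978872,  0.69875787, -0.69950038],
       [ 0.13303121, -0.68680555, -0.71456339]]), 't': array([0.58214438, 0.13443645, 1.05186774])}
top {'mtx': array([[367.56715162,   0.        , 320.94128584],
       [  0.        , 367.56715162, 203.04067119],
       [  0.        ,   0.        ,   1.        ]]), 'R': array([[ 0.0208129 , -0.9997172 ,  0.01150433],
       [-0.99674014, -0.0216453 , -0.07772118],
       [ 0.07794821, -0.00984923, -0.99690876]]), 't': array([-0.06676216,  0.57757652,  0.87587745])}
0.1992
```

View pics/side0.png

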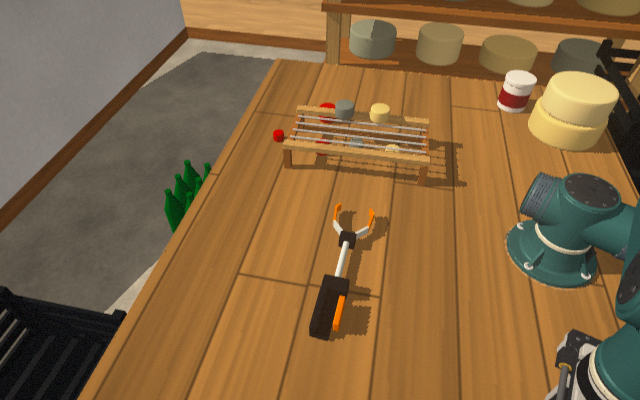

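View pics/top0.png

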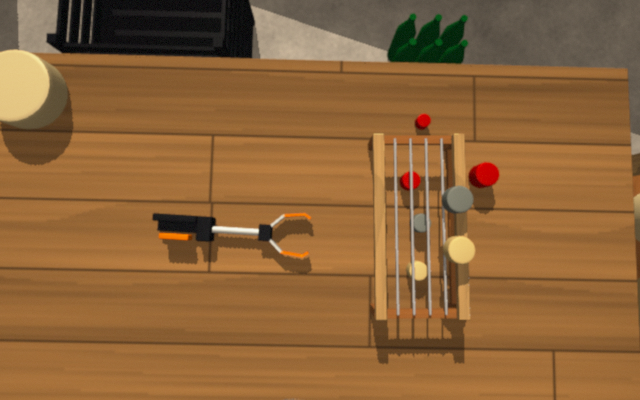

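```bash
cat >h.py <<'E'
import numpy as np,cv2
from bench import robot
def world(n,d,px,z=None):
    c=robot.camera_params(n); px=np.atleast_2d(px).astype(float)
    r=np.c_[(px-[c['mtx'][0,2],c['mtx'][1,2]])/c['mtx'][0,0],np.ones(len(px))]
    C=-c['R'].T@c['t']; w=r@c['R']
    if z is not None: return C+w*((z-C[2])/w[:,2])[:,None]
    dd=d[px[:,1].astype(int),px[:,0].astype(int)]
    return C+w*dd[:,None]
def cloud(n,d):
    v,u=np.mgrid[:400,:640]; return world(n,d,np.c_[u.ravel(),v.ravel()]).reshape(400,640,3)
def proj(n,X):
    c=robot.camera_params(n); x=np.atleast_2d(X)@c['R'].T+c['t']; x=x@c['mtx'].T; return x[:,:2]/x[:,2:]
E
python3 - <<'E'
from h import *
for n in("top","side"):
    f=np.load(n+"0.npz");p,d=f['p'],f['d'];W=cloud(n,d)
    hsv=cv2.cvtColor(p,cv2.COLOR_RGB2HSV)
    for nm,lo,hi in(("red",(0,200,90),(4,255,255)),("orange",(8,225,150),(17,255,255))):
        m=cv2.inRange(hsv,lo,hi); m[W[:,:,2]<-0.05]=0
        k,l,s,c=cv2.connectedComponentsWithStats(m)
        for i in range(1,k):
            if s[i,4]<15: continue
            q=W[l==i]; print(n,nm,s[i],c[i].round(1),"med",np.median(q,0).round(3),"lo",np.percentile(q,2,0).round(3),"hi",np.percentile(q,98,0).round(3))
p=np.load("top0.npz")['p']
cv2.imwrite("pics/t0a.png",cv2.resize(p[100:330,140:340],None,fx=3,fy=2.6,interpolation=cv2.INTER_CUBIC)[:600,:,::-1])
cv2.imwrite("pics/t0b.png",cv2.resize(p[105:325,360:510],None,fx=2.7,fy=2.7,interpolation=cv2.INTER_CUBIC)[:,:,::-1])
E
```

```text
top red [416 114  14  14 144] [423.  120.3] med [ 0.79  -0.303  0.029] lo [ 0.736 -0.318  0.025] hi [ 0.806 -0.253  0.156]
top red [470 163  29  24 480] [485.1 173.5] med [ 0.658 -0.447  0.049] lo [ 0.629 -0.475  0.024] hi [ 0.68  -0.422  0.052]
top red [400 172   9  17  96] [405.3 179.8] med [ 0.638 -0.259  0.037] lo [ 0.619 -0.265  0.027] hi [ 0.656 -0.248  0.041]
top red [413 172   7  17  83] [415.6 179.9] med [ 0.639 -0.282  0.037] lo [ 0.622 -0.291  0.035] hi [ 0.657 -0.276  0.042]
top orange [285 213  26   6  60] [297.4 215. ] med [0.548 0.002 0.032] lo [ 0.542 -0.028 -0.002] hi [0.553 0.031 0.035]
top orange [159 233  31   7 180] [173.7 236. ] med [0.492 0.292 0.044] lo [ 0.485  0.26  -0.001] hi [0.498 0.326 0.048]
top orange [283 251  25   6  63] [294.9 253.5] med [0.455 0.005 0.031] lo [ 0.45  -0.023  0.   ] hi [0.46  0.034 0.034]
side red [498  89  16  17 126] [504.9  97.8] med [ 0.055 -0.646  0.046] lo [ 0.03  -0.679  0.023] hi [ 0.068 -0.628  0.068]
side red [321 103  14   5  45] [327.9 105.2] med [ 0.657 -0.461  0.049] lo [ 0.635 -0.475  0.045] hi [ 0.678 -0.452  0.053]
side red [273 130  11  12  94] [277.9 135.1] med [ 0.789 -0.295  0.026] lo [ 0.774 -0.316  0.007] hi [ 0.805 -0.285  0.032]
side red [317 141  12   3  15] [322.5 141.8] med [ 0.636 -0.274  0.038] lo [ 0.62  -0.277  0.034] hi [ 0.655 -0.232  0.072]
side orange [333 203   8  17  55] [336.1 210.1] med [ 0.547 -0.002  0.031] lo [ 0.54  -0.053 -0.   ] hi [0.554 0.032 0.035]
side orange [367 208   8  20  64] [370.3 216.7] med [ 0.455 -0.005  0.031] lo [ 0.449 -0.049 -0.002] hi [0.461 0.034 0.034]
side orange [333 295  12  37 217] [338.1 312.6] med [0.491 0.3   0.044] lo [0.484 0.25  0.006] hi [0.499 0.329 0.047]
```

View pics/t0b.png

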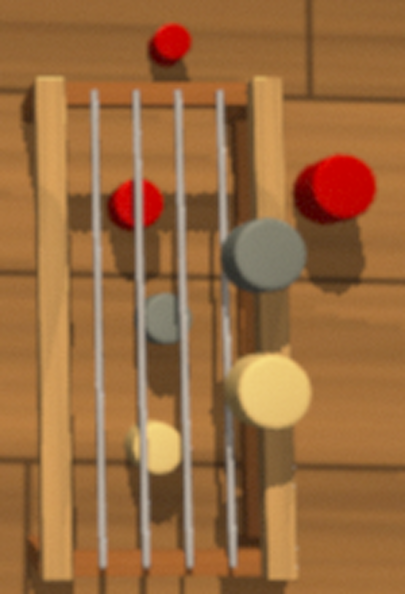

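View pics/t0a.png

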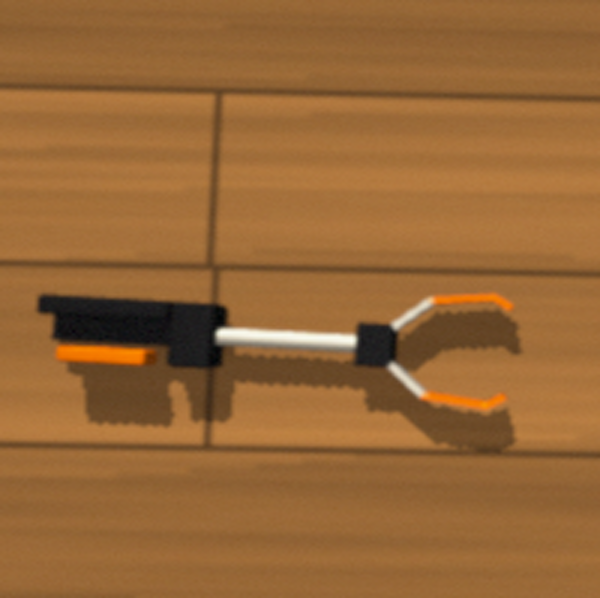

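```bash
python3 - <<'E'
from h import *
for n in("top","side"):
    d=np.load(n+"0.npz")['d'];p=np.load(n+"0.npz")['p'];W=cloud(n,d);z=W[...,2]
    # shaft
    m=(W[...,1]>0.10)&(W[...,1]<0.195)&(abs(W[...,0]-.51)<.05)&(z>0.012)&(z<.06)
    q=W[m]; print(n,"shaft",len(q),np.polyfit(q[:,1],q[:,0],1),q[:,2].max())
    a,b=np.polyfit(q[:,1],q[:,0],1); print("x at .3,.0:",a*.3+b,b)
    m=(W[...,1]>0.04)&(W[...,1]<0.42)&(abs(W[...,0]-.51)<.06)&(z>0.025)&(z<.07)
    q=W[m]
    # profile
    for y in np.arange(.04,.37,.01):
        s=q[abs(q[:,1]-y)<.005]
        if len(s): print(round(y,3),len(s),s[:,0].min().round(3),s[:,0].max().round(3),np.median(s[:,2]).round(3))
    m=(z>.084)&(z<.1)&(W[...,1]<-.1)&(W[...,1]>-.5)&(abs(W[...,0]-.5)<.3)
    q=W[m]; 
    for x in np.arange(.34,.78,.04):
        s=q[abs(q[:,0]-x)<.01]
        s=s[s[:,1]>-.27]
        if len(s):print("rack",round(x,2),np.percentile(s[:,1],[2,98]).round(3))
    s=q[q[:,1]>-.25]; print("rack x range",s[:,0].min(),s[:,0].max())
    s=q[q[:,1]<-.3]; print("rack back x range",s[:,0].min(),s[:,0].max(),s[:,1].min())
    m=(z>.030)&(z<.043)&(W[...,1]<-.23)&(W[...,1]>-.35)&(abs(W[...,0]-.55)<.25); 
    hsv=cv2.cvtColor(p,cv2.COLOR_RGB2HSV)
    k,l,s,c=cv2.connectedComponentsWithStats(m.astype(np.uint8))
    for i in range(1,k):
        if s[i,4]>15: qq=W[l==i]; print("ch",s[i],qq.min(0).round(3),qq.max(0).round(3),np.median(p[l==i],0))
E
```

```text
top shaft 267 [0.04228361 0.50043489] 0.034157453367838375
x at .3,.0: 0.5131199698439619 0.50043488751841
0.04 14 0.456 0.545 0.031
0.05 30 0.461 0.54 0.032
0.06 33 0.47 0.532 0.032
0.07 70 0.479 0.523 0.033
0.08 69 0.484 0.522 0.034
0.09 68 0.486 0.522 0.034
0.1 27 0.488 0.52 0.03
0.11 26 0.498 0.512 0.029
0.12 25 0.5 0.512 0.029
0.13 23 0.5 0.512 0.029
0.14 25 0.499 0.514 0.029
0.15 24 0.499 0.514 0.028
0.16 24 0.501 0.513 0.029
0.17 26 0.501 0.513 0.03
0.18 26 0.501 0.516 0.029
0.19 24 0.501 0.515 0.029
0.2 24 0.503 0.515 0.028
0.21 118 0.481 0.539 0.038
0.22 106 0.481 0.538 0.04
0.23 105 0.481 0.538 0.04
0.24 94 0.481 0.54 0.04
0.25 33 0.523 0.54 0.044
0.26 59 0.483 0.54 0.044
0.27 58 0.483 0.542 0.044
0.28 60 0.482 0.542 0.044
0.29 64 0.485 0.541 0.045
0.3 55 0.484 0.541 0.045
0.31 56 0.484 0.543 0.045
0.32 60 0.484 0.543 0.044
0.33 42 0.486 0.543 0.045
0.34 29 0.528 0.543 0.044
0.35 2 0.528 0.538 0.043
rack 0.34 [-0.266 -0.178]
rack 0.38 [-0.266 -0.177]
rack 0.42 [-0.264 -0.176]
rack 0.46 [-0.264 -0.175]
rack 0.5 [-0.262 -0.174]
rack 0.54 [-0.261 -0.174]
rack 0.58 [-0.261 -0.1
[... 1760 characters left out ...]
8 [-0.261 -0.17 ]
rack 0.62 [-0.258 -0.17 ]
rack 0.66 [-0.258 -0.168]
rack 0.7 [-0.256 -0.169]
rack 0.74 [-0.193 -0.167]
rack x range 0.31784934984606905 0.73690494046235
rack back x range 0.32150838840597606 0.7415269411270995 -0.38806910483406276
ch [349 138  15   7  64] [ 0.513 -0.321  0.032] [ 0.557 -0.286  0.042] [130.5 126.5 105. ]
ch [316 141  14   4  35] [ 0.617 -0.277  0.033] [ 0.659 -0.264  0.041] [168.  45.  24.]
ch [350 145  12   3  24] [ 0.518 -0.285  0.031] [ 0.552 -0.272  0.037] [121.  113.   86.5]
ch [387 145  13   4  32] [ 0.401 -0.307  0.034] [ 0.438 -0.29   0.041] [225.5 193.  111. ]
ch [385 149  15   4  34] [ 0.4   -0.285  0.03 ] [ 0.443 -0.268  0.041] [190.  149.   85.5]
```

Call:
move_arm(
  increments=[
    [[1,-0.13,-0.04,0,0,0,0.07],[1,-0.26,-0.07,0,0,0,0.14],[1,-0.4,-0.11,0,0,0,0.21],[1,-0.53,-0.15,0,0,0,0.28],[1,-0.66,-0.19,0,0,0,0.35],[1,-0.8,-0.22,0,0,0,0.42],[1,-0.93,-0.26,0,0,0,0.49],[1,-1,-0.28,0,0,0,0.56]],
  ],
)

```text
time: 0.77
tool_pos: [0.2623, 0.462, 0.404]
ee_rot: [-3.141, 0.001, 1.931]
wrist_force: [0.7, -0.2, -0.5]
width: 0.0937
```

```bash
cat >>h.py <<'E'
from scipy.spatial.transform import Rotation as Ro
def to(x,y,z,yawdeg):
    o=robot.get_obs(); R=Ro.from_euler('xyz',o['ee_rot'])
    T=Ro.from_euler('xyz',[np.pi,0,np.radians(yawdeg)])
    t=R.inv().apply(np.array([x,y,z])-o['tool_pos'])/.1
    r=(R.inv()*T).as_rotvec()/(np.pi/2)
    print("t",round(o['time'],2),"pos",np.round(o['tool_pos'],4),"rpy",np.round(np.degrees(o['ee_rot']),2),"w",round(float(o['width']),4),"F",np.round(o['wrist_force'],1))
    print("need",t.round(3),r.round(3))
E
python3 -c "
from h import *
to(.513,.292,.3,87.58)"
```

```text
t 0.77 pos [0.2623 0.462  0.404 ] rpy [-1.7996e+02  7.0000e-02  1.1061e+02] w 0.0937 F [ 0.7 -0.2 -0.5]
need [-2.473  1.749  1.042] [-0.     0.001  0.256]
```

Call:
move_arm(
  increments=[
    [[1,-0.25,0.18,0.1,0,0,0.06],[1,-0.5,0.35,0.2,0,0,0.13],[1,-0.75,0.53,0.3,0,0,0.19],[1,-1,0.7,0.4,0,0,0.25],[1,-1,0.7,0.4,0,0,0.25]],
  ],
)

```text
time: 1.18
tool_pos: [0.3655, 0.3916, 0.3614]
ee_rot: [-3.14, 0.006, 1.536]
wrist_force: [-0.4, -0.0, -0.8]
width: 0.0938
```

```bash
python3 -c "
from h import *
to(.513,.292,.3,87.58)"
```

```text
t 1.18 pos [0.3655 0.3916 0.3614] rpy [-179.9     0.32   88.02] w 0.0938 F [-0.4 -0.  -0.8]
need [-0.941  1.509  0.616] [-0.001  0.004  0.005]
```

Call:
move_arm(
  increments=[
    [[1,-0.25,0.25,0.1,0,0,0],[1,-0.45,0.5,0.2,0,0,0],[1,-0.7,0.75,0.3,0,0,0],[1,-0.93,1,0.4,0,0,0],[1,-0.93,1,0.4,0,0,0]],
  ],
)

```text
time: 1.6
tool_pos: [0.4625, 0.2955, 0.3218]
ee_rot: [-3.139, 0.004, 1.54]
wrist_force: [-0.0, 0.3, 0.6]
width: 0.0939
```

```bash
python3 -c "
from h import *
to(.513,.292,.28,87.58)"
```

```text
t 1.6 pos [0.4625 0.2955 0.3218] rpy [-179.86    0.25   88.22] w 0.0939 F [-0.   0.3  0.6]
need [-0.017  0.507  0.417] [-0.001  0.003  0.007]
```

Call:
move_arm(
  increments=[
    [[1,-0.01,0.2,0.1,0,0,0],[1,-0.02,0.4,0.2,0,0,0],[1,-0.02,0.51,0.3,0,0,0.007],[1,-0.02,0.51,0.4,0,0.003,0.007],[1,-0.02,0.51,0.4,0,0.003,0.007],[1,-0.02,0.51,0.4,0,0.003,0.007]],
  ],
)

```text
time: 2.1
tool_pos: [0.5099, 0.296, 0.2838]
ee_rot: [-3.139, -0.004, 1.535]
wrist_force: [0.3, 0.5, 1.1]
width: 0.0939
```

```bash
python3 - <<'E'
from h import *
to(.513,.292,.208,87.58)
for n in("side","top"):
    p,d=robot.snapshot(n); cv2.imwrite(f"pics/{n}1.png",p[:,:,::-1])
E
```

```text
t 2.1 pos [0.5099 0.296  0.2838] rpy [-179.84   -0.23   87.93] w 0.0939 F [0.3 0.5 1.1]
need [-0.042  0.035  0.757] [-0.002 -0.003  0.004]
```

View pics/side1.png

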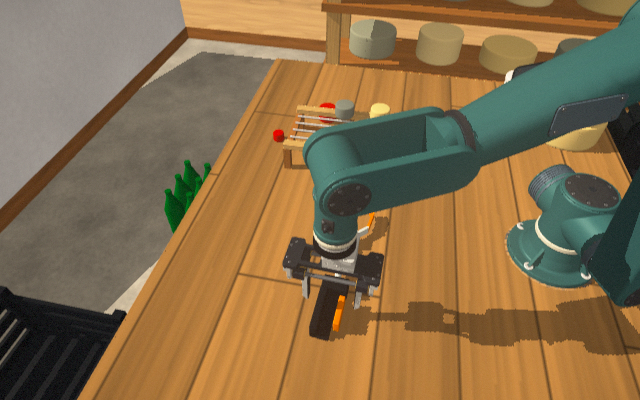

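The side view shows the gripper above the handle around pixel (333,270), with its fingers either side of it. I'll descend next.

Call:
move_arm(
  increments=[
    [[1,-0.04,0.035,0.2,0,0,0.004],[1,-0.04,0.035,0.4,0,0,0.004],[1,-0.04,0.035,0.6,0,0,0.004],[1,-0.04,0.035,0.74,0,0,0.004],[1,-0.04,0.035,0.74,0,0,0.004],[1,-0.04,0.035,0.74,0,0,0.004]],
  ],
)

```text
time: 2.7
tool_pos: [0.5138, 0.2921, 0.2109]
ee_rot: [-3.141, -0.005, 1.528]
wrist_force: [-0.1, 1.0, 1.3]
width: 0.0938
```

```bash
python3 - <<'E'
from h import *
to(.513,.292,.21,87.58)
E
```

```text
t 2.7 pos [0.5138 0.2921 0.2109] rpy [-179.97   -0.27   87.54] w 0.0938 F [-0.1  1.   1.3]
need [-0.001 -0.008  0.009] [-0.    -0.003 -0.   ]
```

Call:
move_arm(
  increments=[
    [[0.7,0,0,0,0,0,0],[0.628,0,0,0,0,0,0],[0.628,0,0,0,0,0,0],[0.628,0,0,0,0,0,0],[0.628,0,0,0,0,0,0],[0.628,0,0,0,0,0,0],[0.628,0,0,0,0,0,0]],
  ],
)

```text
time: 3.28
tool_pos: [0.5147, 0.2918, 0.2112]
ee_rot: [3.14, -0.005, 1.527]
wrist_force: [2.4, 0.7, 0.7]
width: 0.0595
```

```bash
python3 - <<'E'
from h import *
# pre-entry pose: heading (+.02,-1) => tool y angle +1.15deg => yaw 91.15
to(.634,.24,.211,91)
E
```

```text
t 3.28 pos [0.5147 0.2918 0.2112] rpy [179.91  -0.3   87.5 ] w 0.0595 F [2.4 0.7 0.7]
need [-4.660e-01  1.214e+00  1.000e-03] [ 0.001 -0.003 -0.039]
```

Call:
move_arm(
  increments=[
    [[0.622,0,0.1,0,0,0,0],[0.622,0,0.2,0,0,0,-0.005],[0.622,-0.05,0.3,0,0,0,-0.01],[0.622,-0.1,0.4,0,0,0,-0.015],[0.622,-0.15,0.5,0,0,0,-0.02],[0.622,-0.2,0.6,0,0,0,-0.025],[0.622,-0.25,0.7,0,0,0,-0.03],[0.622,-0.25,0.8,0,0,0,-0.035]],
  ],
)

```text
time: 3.95
tool_pos: [0.5927, 0.2631, 0.211]
ee_rot: [-3.137, -0.005, 1.582]
wrist_force: [-6.7, 0.2, 5.7]
width: 0.059
```

```bash
python3 - <<'E'
from h import *
to(.634,.24,.211,91)
for n in("side","top"):
    p,d=robot.snapshot(n); cv2.imwrite(f"pics/{n}2.png",p[:,:,::-1])
E
```

```text
t 3.95 pos [0.5927 0.2631 0.211 ] rpy [-179.72   -0.3    90.62] w 0.059 F [-6.7  0.2  5.7]
need [-0.236  0.411 -0.004] [-0.003 -0.003 -0.004]
```

View pics/side2.png

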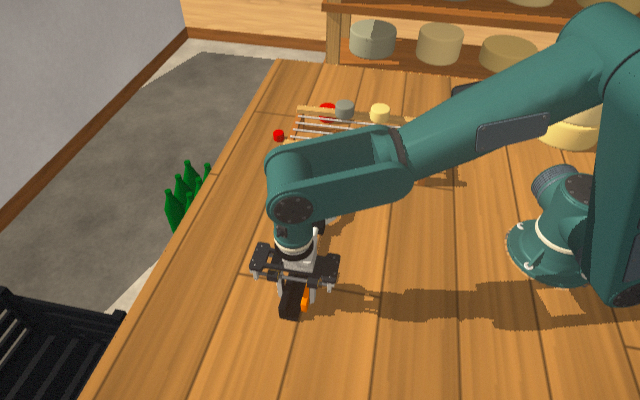

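View pics/top2.png

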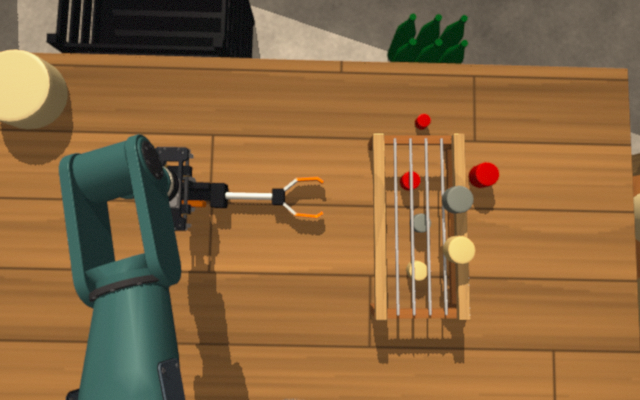

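The reacher follows the gripper: in the top view its jaws are near (310,197), and the red cheese is at (410,181). I'll continue to the pre-entry pose.

Call:
move_arm(
  increments=[
    [[0.622,-0.04,0.08,0,0,0,0],[0.622,-0.08,0.16,0,0,0,0],[0.622,-0.12,0.24,0,0,0,0],[0.622,-0.16,0.32,0,0,0,0],[0.622,-0.2,0.4,0,0,0,0],[0.622,-0.23,0.4,0,0,0,0],[0.622,-0.23,0.4,0,0,0,0]],
  ],
)

```text
time: 4.63
tool_pos: [0.6339, 0.2411, 0.2109]
ee_rot: [3.139, -0.007, 1.582]
wrist_force: [1.2, 2.7, 2.1]
width: 0.059
```

```bash
cat >>h.py <<'E'
def reach(name):
    p,d=robot.snapshot("top"); cv2.imwrite(f"pics/{name}.png",p[:,:,::-1]); W=cloud("top",d); z=W[...,2]
    o=robot.get_obs(); x0,y0=o['tool_pos'][:2]
    m=(W[...,1]>y0-.19)&(W[...,1]<y0-.10)&(abs(W[...,0]-x0)<.03)&(z>.018)&(z<.035)
    q=W[m]; a,b=np.polyfit(q[:,1],q[:,0],1); 
    print("shaft n",len(q),"heading dx per -y",-a,"axis x at jaws y0-.285:",a*(y0-.285)+b)
    hsv=cv2.cvtColor(p,cv2.COLOR_RGB2HSV)
    m=cv2.inRange(hsv,(8,225,150),(17,255,255)); m[(W[...,1]>y0-.2)|(z<.02)|(z>.045)]=0
    k,l,s,c=cv2.connectedComponentsWithStats(m)
    for i in range(1,k):
        if s[i,4]>8: q=W[l==i]; print("jaw",np.median(q,0).round(3),q.min(0).round(3),q.max(0).round(3))
    m=cv2.inRange(hsv,(0,200,90),(4,255,255)); m[(z<.03)|(z>.044)|(abs(W[...,0]-.64)>.06)]=0
    q=W[m>0]; print("red",len(q),q.min(0).round(3),q.max(0).round(3))
E
python3 - <<'E'
from h import *
to(.634,.14,.211,91)
reach("top3")
E
```

```text
t 4.63 pos [0.6339 0.2411 0.2109] rpy [179.87  -0.38  90.63] w 0.059 F [1.2 2.7 2.1]
need [-1.011 -0.01  -0.007] [ 0.002 -0.004 -0.004]
shaft n 242 heading dx per -y 0.0018545812242612898 axis x at jaws y0-.285: 0.6311991515516641
jaw [ 0.676 -0.045  0.032] [ 0.669 -0.077  0.026] [ 0.681 -0.018  0.037]
jaw [ 0.588 -0.048  0.032] [ 0.583 -0.078  0.026] [ 0.596 -0.018  0.035]
red 227 [ 0.617 -0.449  0.03 ] [ 0.678 -0.248  0.044]
```

Call:
move_arm(
  increments=[
    [[0.622,-0.12,0.02,0,0,0,0],[0.622,-0.24,0.04,0,0,0,0],[0.622,-0.36,0.06,0,0,0,0],[0.622,-0.48,0.08,0,0,0,0],[0.622,-0.6,0.1,0,0,0,0],[0.622,-0.72,0.1,0,0,0,0],[0.622,-0.8,0.1,0,0,0,0],[0.622,-0.8,0.1,0,0,0,0]],
  ],
)

```text
time: 5.35
tool_pos: [0.6446, 0.1591, 0.2109]
ee_rot: [3.14, -0.004, 1.58]
wrist_force: [-0.2, 0.6, 5.3]
width: 0.059
```

```bash
python3 - <<'E'
from h import *
to(.644,.016,.211,90.7)
reach("top4")
E
```

```text
t 5.35 pos [0.6446 0.1591 0.2109] rpy [179.92  -0.21  90.55] w 0.059 F [-0.2  0.6  5.3]
need [-1.43  -0.02  -0.006] [ 0.001 -0.002 -0.002]
shaft n 240 heading dx per -y 0.0062262145539372605 axis x at jaws y0-.285: 0.6421315692833358
jaw [ 0.686 -0.133  0.031] [ 0.679 -0.16   0.027] [ 0.691 -0.103  0.035]
jaw [ 0.599 -0.132  0.032] [ 0.594 -0.161  0.028] [ 0.605 -0.103  0.035]
red 217 [ 0.617 -0.447  0.031] [ 0.678 -0.248  0.044]
```

View pics/top4.png

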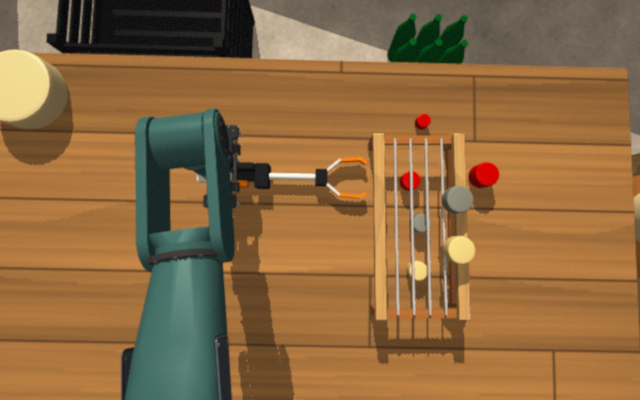

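The jaws are at (345,178), lined up with the gap around the red cheese at (410,181). I'll slide straight in.

Call:
move_arm(
  increments=[
    [[0.622,-0.1,0,0,0,0,0],[0.622,-0.2,0,0,0,0,0],[0.622,-0.3,0,0,0,0,0],[0.622,-0.4,0,0,0,0,0],[0.622,-0.5,0,0,0,0,0],[0.622,-0.6,0,0,0,0,0],[0.622,-0.7,0,0,0,0,0],[0.622,-0.72,0,0,0,0,0]],
  ],
)

```text
time: 6.07
tool_pos: [0.6453, 0.0882, 0.2109]
ee_rot: [3.14, -0.006, 1.581]
wrist_force: [-0.4, 6.0, 5.9]
width: 0.0585
```

```bash
python3 - <<'E'
from h import *
to(.644,.016,.211,90.7)
reach("top5")
E
```

```text
t 6.07 pos [0.6453 0.0882 0.2109] rpy [179.9   -0.33  90.6 ] w 0.0585 F [-0.4  6.   5.9]
need [-0.722 -0.021 -0.006] [ 0.001 -0.004 -0.001]
shaft n 240 heading dx per -y 0.0034830332787994843 axis x at jaws y0-.285: 0.6423909867635663
jaw [ 0.688 -0.219  0.032] [ 0.683 -0.226  0.031] [ 0.69  -0.211  0.034]
jaw [ 0.599 -0.22   0.032] [ 0.594 -0.229  0.029] [ 0.607 -0.212  0.035]
jaw [ 0.6   -0.173  0.032] [ 0.598 -0.178  0.031] [ 0.603 -0.171  0.034]
red 212 [ 0.617 -0.442  0.03 ] [ 0.68  -0.248  0.044]
```

View pics/top5.png

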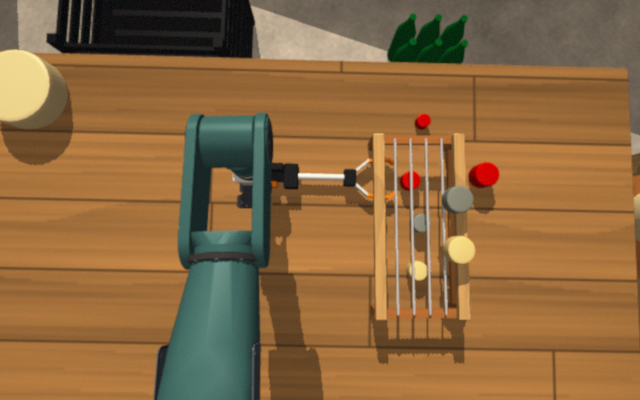

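Jaw tips are under the front board at about (390,178), either side of the cheese line. I'll go in the last 72 mm.

Call:
move_arm(
  increments=[
    [[0.622,-0.1,0,0,0,0,0],[0.622,-0.2,0,0,0,0,0],[0.622,-0.3,0,0,0,0,0],[0.622,-0.4,0,0,0,0,0],[0.622,-0.5,0,0,0,0,0],[0.622,-0.6,0,0,0,0,0],[0.622,-0.7,0,0,0,0,0],[0.622,-0.72,0,0,0,0,0]],
  ],
)

```text
time: 6.78
tool_pos: [0.6461, 0.0164, 0.2108]
ee_rot: [3.14, -0.006, 1.581]
wrist_force: [0.8, 7.5, 7.9]
width: 0.0585
```

```bash
python3 - <<'E'
from h import *
to(.644,.016,.211,90.7)
reach("top6")
p=cv2.imread("pics/top6.png"); cv2.imwrite("pics/t6z.png",cv2.resize(p[105:325,340:510],None,fx=2.7,fy=2.7,interpolation=cv2.INTER_CUBIC))
E
```

```text
t 6.78 pos [0.6461 0.0164 0.2108] rpy [179.88  -0.36  90.6 ] w 0.0585 F [0.8 7.5 7.9]
need [-0.004 -0.021 -0.002] [ 0.001 -0.004 -0.001]
shaft n 232 heading dx per -y 0.0012625140288433775 axis x at jaws y0-.285: 0.6431626786346583
jaw [ 0.689 -0.29   0.032] [ 0.684 -0.3    0.028] [ 0.692 -0.28   0.034]
jaw [ 0.688 -0.253  0.032] [ 0.685 -0.263  0.028] [ 0.689 -0.245  0.036]
jaw [ 0.601 -0.29   0.031] [ 0.595 -0.302  0.023] [ 0.609 -0.28   0.034]
jaw [ 0.6   -0.255  0.032] [ 0.597 -0.266  0.029] [ 0.603 -0.244  0.035]
red 220 [ 0.617 -0.45   0.031] [ 0.683 -0.248  0.044]
```

View pics/t6z.png

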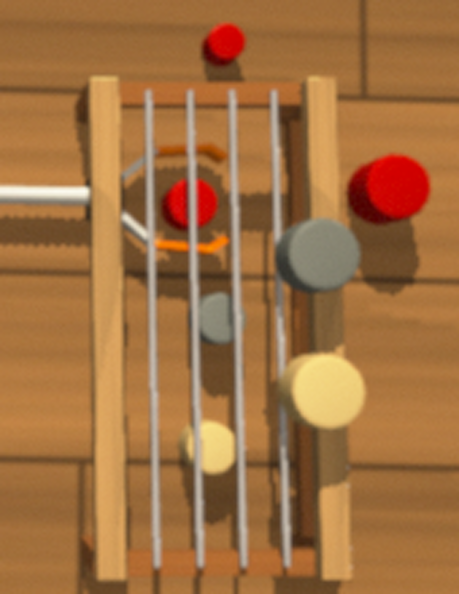

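The open jaws stand around the red cheese: in the zoomed view the tips are at (220,152) and (222,243), and the cheese is at (190,203). I'll squeeze now.

Call:
move_arm(
  increments=[
    [[0.6,0,0,0,0,0,0],[0.57,0,0,0,0,0,0],[0.54,0,0,0,0,0,0],[0.5,0,0,0,0,0,0],[0.46,0,0,0,0,0,0],[0.42,0,0,0,0,0,0],[0.4,0,0,0,0,0,0],[0.4,0,0,0,0,0,0]],
  ],
)

```text
time: 7.5
tool_pos: [0.6472, 0.0163, 0.211]
ee_rot: [3.135, -0.003, 1.582]
wrist_force: [5.5, 1.7, 4.8]
width: 0.05
```

Call:
move_arm(
  increments=[
    [[0.4,0,0,0,0,0,0],[0.4,0,0,0,0,0,0],[0.4,0,0,0,0,0,0],[0.4,0,0,0,0,0,0],[0.4,0,0,0,0,0,0],[0.4,0,0,0,0,0,0]],
  ],
)

```text
time: 8.0
tool_pos: [0.6472, 0.0163, 0.211]
ee_rot: [3.135, -0.003, 1.582]
wrist_force: [4.5, 2.0, 4.9]
width: 0.0497
```

```bash
python3 - <<'E'
from h import *
to(.644,.18,.211,90.7)
reach("top7")
p=cv2.imread("pics/top7.png"); cv2.imwrite("pics/t7z.png",cv2.resize(p[105:325,340:510],None,fx=2.7,fy=2.7,interpolation=cv2.INTER_CUBIC))
E
```

```text
t 8.0 pos [0.6472 0.0163 0.211 ] rpy [179.64  -0.18  90.65] w 0.0497 F [4.5 2.  4.9]
need [ 1.637 -0.014  0.005] [ 0.004 -0.002 -0.001]
shaft n 240 heading dx per -y 0.0014827416225902206 axis x at jaws y0-.285: 0.6411561483986845
jaw [ 0.664 -0.293  0.032] [ 0.655 -0.303  0.021] [ 0.669 -0.28   0.034]
jaw [ 0.622 -0.294  0.032] [ 0.617 -0.302  0.025] [ 0.633 -0.279  0.036]
jaw [ 0.613 -0.259  0.031] [ 0.609 -0.267  0.027] [ 0.617 -0.251  0.034]
red 202 [ 0.622 -0.437  0.031] [ 0.681 -0.249  0.044]
```

View pics/t7z.png

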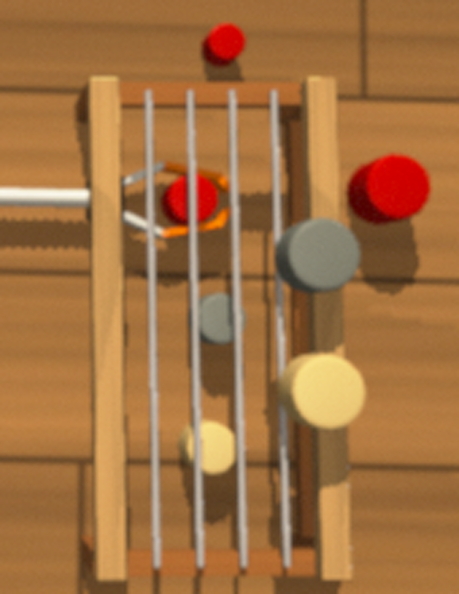

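The jaws are closed on the cheese, with the trigger at about 10 mm. I'll draw it out.

Call:
move_arm(
  increments=[
    [[0.4,0.05,0,0,0,0,0],[0.4,0.13,0,0,0,0,0],[0.4,0.22,0,0,0,0,0],[0.4,0.31,0,0,0,0,0],[0.4,0.4,0,0,0,0,0],[0.4,0.49,0,0,0,0,0],[0.4,0.56,0,0,0,0,0],[0.4,0.6,0,0,0,0,0]],
  ],
)

```text
time: 8.72
tool_pos: [0.6456, 0.0742, 0.2109]
ee_rot: [3.14, 0.004, 1.582]
wrist_force: [-0.2, -7.7, 6.9]
width: 0.05
```

```bash
python3 - <<'E'
from h import *
to(.644,.18,.211,90.7)
reach("top8")
E
```

```text
t 8.72 pos [0.6456 0.0742 0.2109] rpy [179.92   0.21  90.62] w 0.05 F [-0.2 -7.7  6.9]
need [ 1.058 -0.004 -0.005] [ 0.001  0.002 -0.001]
shaft n 226 heading dx per -y 0.013377730589672445 axis x at jaws y0-.285: 0.6406546072870754
jaw [ 0.667 -0.218  0.033] [ 0.663 -0.227  0.029] [ 0.67  -0.211  0.034]
jaw [ 0.656 -0.244  0.032] [ 0.651 -0.249  0.029] [ 0.663 -0.241  0.034]
jaw [ 0.626 -0.245  0.032] [ 0.619 -0.25   0.03 ] [ 0.634 -0.241  0.035]
jaw [ 0.616 -0.219  0.032] [ 0.611 -0.227  0.029] [ 0.619 -0.212  0.034]
red 161 [ 0.62  -0.432  0.031] [ 0.678 -0.208  0.044]
```

View pics/top8.png

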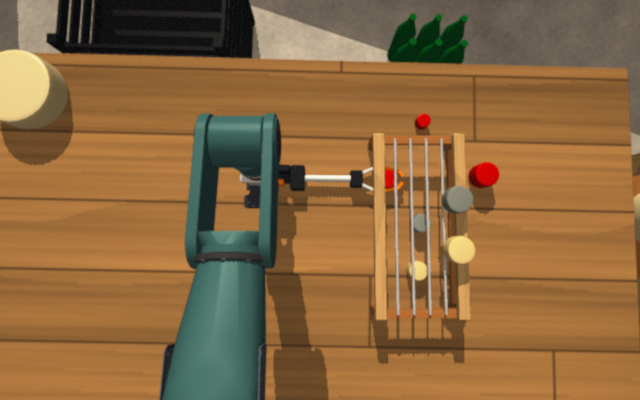

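The cheese, now at (390,180), is coming along in the jaws. I'll continue the pull.

Call:
move_arm(
  increments=[
    [[0.4,0.08,0,0,0,0,0],[0.4,0.17,0,0,0,0,0],[0.4,0.26,0,0,0,0,0],[0.4,0.35,0,0,0,0,0],[0.4,0.44,0,0,0,0,0],[0.4,0.52,0,0,0,0,0],[0.4,0.58,0,0,0,0,0],[0.4,0.6,0,0,0,0,0]],
  ],
)

```text
time: 9.43
tool_pos: [0.6449, 0.1344, 0.2109]
ee_rot: [3.14, 0.003, 1.582]
wrist_force: [-0.2, -8.2, 7.2]
width: 0.0496
```

Call:
move_arm(
  increments=[
    [[0.4,0.05,0,0,0,0,0],[0.4,0.13,0,0,0,0,0],[0.4,0.21,0,0,0,0,0],[0.4,0.29,0,0,0,0,0],[0.4,0.36,0,0,0,0,0],[0.4,0.42,0,0,0,0,0],[0.4,0.45,0,0,0,0,0],[0.4,0.45,0,0,0,0,0]],
  ],
)

```text
time: 10.1
tool_pos: [0.6445, 0.1794, 0.2109]
ee_rot: [3.141, 0.003, 1.582]
wrist_force: [-0.6, -5.1, 7.6]
width: 0.0498
```

```bash
python3 - <<'E'
from h import *
to(.644,.18,.211,90.7)
reach("top9")
p,d=robot.snapshot("side"); cv2.imwrite("pics/side9.png",p[:,:,::-1])
E
```

```text
t 10.1 pos [0.6445 0.1794 0.2109] rpy [1.7995e+02 1.4000e-01 9.0620e+01] w 0.0498 F [-0.6 -5.1  7.6]
need [ 0.006 -0.005 -0.001] [ 0.001  0.002 -0.001]
shaft n 254 heading dx per -y 0.012860511203982596 axis x at jaws y0-.285: 0.6395784525705693
jaw [ 0.663 -0.119  0.033] [ 0.648 -0.143  0.02 ] [ 0.672 -0.089  0.037]
jaw [ 0.616 -0.117  0.032] [ 0.608 -0.144  0.021] [ 0.631 -0.09   0.036]
red 287 [ 0.62  -0.464  0.03 ] [ 0.681 -0.089  0.044]
```

View pics/top9.png

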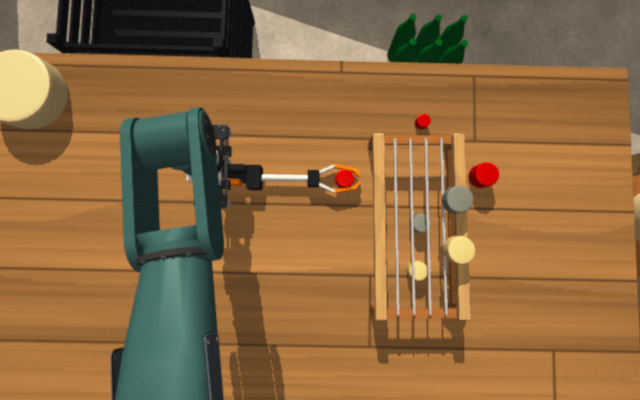

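View pics/side9.png

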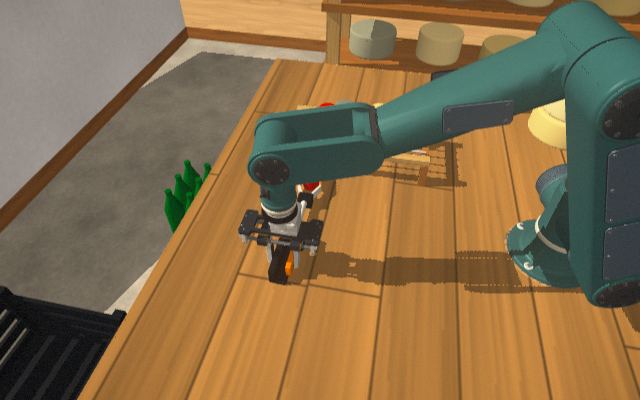

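The red cheese is fully clear at (345,178), with the front board at 374. I'll release slowly.

Call:
move_arm(
  increments=[
    [[0.54,0,0,0,0,0,0],[0.56,0,0,0,0,0,0],[0.58,0,0,0,0,0,0],[0.6,0,0,0,0,0,0],[0.62,0,0,0,0,0,0],[0.64,0,0,0,0,0,0],[0.7,0,0,0,0,0,0],[1,0,0,0,0,0,0]],
  ],
)

```text
time: 10.87
tool_pos: [0.6436, 0.1808, 0.2088]
ee_rot: [-3.139, -0.002, 1.582]
wrist_force: [0.2, 0.1, 1.0]
width: 0.0693
```

Call:
move_arm(
  increments=[
    [[1,0,0,0,0,0,0],[1,0,0,0,0,0,0],[1,0,0,0,0,0,0],[1,0,0,0,0,0,0],[1,0,0,0,0,0,0]],
  ],
)

```text
time: 11.28
tool_pos: [0.6441, 0.1819, 0.21]
ee_rot: [3.142, -0.005, 1.582]
wrist_force: [0.5, 0.1, -0.7]
width: 0.0937
```

```bash
python3 - <<'E'
from h import *
to(.644,.18,.3,90.7)
reach("top10")
E
```

```text
t 11.28 pos [0.6441 0.1819 0.21  ] rpy [180.    -0.26  90.66] w 0.0937 F [ 0.5  0.1 -0.7]
need [-0.015 -0.002 -0.9  ] [ 0.    -0.003 -0.   ]
shaft n 242 heading dx per -y -0.0009032523989663195 axis x at jaws y0-.285: 0.637900352379797
jaw [ 0.685 -0.111  0.032] [ 0.679 -0.138  0.026] [ 0.691 -0.084  0.035]
jaw [ 0.592 -0.11   0.032] [ 0.587 -0.139  0.028] [ 0.597 -0.079  0.035]
red 296 [ 0.618 -0.457  0.031] [ 0.68  -0.089  0.044]
```

View pics/top10.png

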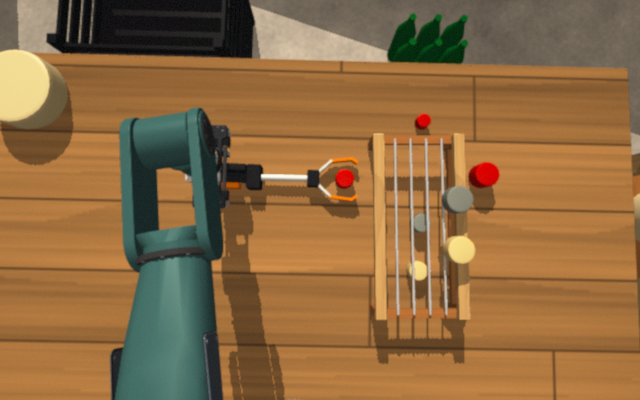

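The jaws are open again around (340,178), and the cheese stands free at (345,178). I'll raise the arm straight up.

Call:
move_arm(
  increments=[
    [[1,0,-0.03,-0.1,0,0,0],[1,0,-0.05,-0.2,0,0,0],[1,0,-0.05,-0.35,0,0,0],[1,0,-0.05,-0.5,0,0,0],[1,0,-0.05,-0.7,0,0,0],[1,0,-0.05,-0.9,0,0,0],[1,0,-0.05,-1,0,0,0],[1,0,-0.05,-1,0,0,0]],
  ],
)

```text
time: 12.0
tool_pos: [0.6396, 0.1816, 0.3154]
ee_rot: [3.133, -0.006, 1.582]
wrist_force: [0.8, 0.4, 0.5]
width: 0.0943
```

Call:
move_arm(
  increments=[
    [[1,0.2,-0.2,0,0,0,0],[1,0.4,-0.4,0,0,0,0],[1,0.6,-0.6,0,0,0,0],[1,0.8,-0.8,0,0,0,0],[1,0.8,-1,0,0,0,0],[1,0.8,-1,0,0,0,0],[1,0.8,-1,0,0,0,0],[1,0.8,-1,0,0,0,0]],
  ],
)

```text
time: 12.67
tool_pos: [0.5386, 0.2599, 0.3102]
ee_rot: [3.141, -0.004, 1.582]
wrist_force: [0.7, -0.5, -0.3]
width: 0.094
```

```bash
python3 - <<'E'
from h import *
to(.644,.18,.3,90.7)
for n in("side","top"):
    p,d=robot.snapshot(n); cv2.imwrite(f"pics/{n}11.png",p[:,:,::-1]); W=cloud(n,d); z=W[...,2]
    hsv=cv2.cvtColor(p,cv2.COLOR_RGB2HSV)
    for nm,m in (("red",cv2.inRange(hsv,(0,200,90),(4,255,255))),("orange",cv2.inRange(hsv,(8,225,150),(17,255,255))),("h",((z>.03)&(z<.043)).astype(np.uint8))):
        m=m.copy(); m[(W[...,1]<-.35)|(W[...,1]>.3)|(abs(W[...,0]-.55)>.2)|(z<.015)|(z>.06)]=0
        k,l,s,c=cv2.connectedComponentsWithStats(m)
        for i in range(1,k):
            if s[i,4]>25: q=W[l==i]; print(n,nm,c[i].round(),np.median(q,0).round(3),q.min(0).round(3),q.max(0).round(3))
E
```

```text
t 12.67 pos [0.5386 0.2599 0.3102] rpy [179.97  -0.25  90.63] w 0.094 F [ 0.7 -0.5 -0.3]
need [-0.811  1.045  0.099] [ 0.    -0.003 -0.001]
side orange [296. 175.] [ 0.685 -0.121  0.03 ] [ 0.677 -0.14   0.016] [ 0.691 -0.083  0.037]
side orange [290. 271.] [0.618 0.213 0.034] [0.611 0.201 0.019] [0.624 0.217 0.047]
side h [287. 159.] [ 0.724 -0.17   0.036] [ 0.716 -0.188  0.03 ] [ 0.735 -0.167  0.043]
side h [297. 188.] [ 0.668 -0.058  0.032] [ 0.65  -0.113  0.03 ] [ 0.69  -0.019  0.037]
side h [275. 267.] [0.652 0.215 0.039] [0.65  0.168 0.03 ] [0.668 0.235 0.043]
top red [344. 178.] [ 0.639 -0.109  0.037] [ 0.618 -0.131  0.032] [ 0.66  -0.089  0.042]
top orange [345. 160.] [ 0.685 -0.111  0.031] [ 0.68  -0.138  0.027] [ 0.69  -0.084  0.035]
top orange [224. 185.] [0.616 0.181 0.045] [0.61  0.144 0.039] [0.623 0.212 0.049]
top orange [344. 198.] [ 0.592 -0.11   0.031] [ 0.587 -0.139  0.027] [ 0.597 -0.078  0.034]
top h [324. 178.] [ 0.638 -0.046  0.032] [ 0.587 -0.139  0.03 ] [ 0.69  -0.017  0.038]
top h [248. 175.] [0.644 0.114 0.039] [0.609 0.086 0.03 ] [0.669 0.233 0.043]
top h [344. 178.] [ 0.639 -0.109  0.037] [ 0.618 -0.131  0.032] [ 0.66  -0.087  0.042]
top h [224. 188.] [0.609 0.178 0.039] [0.609 0.152 0.032] [0.616 0.21  0.043]
top h [419. 223.] [ 0.535 -0.291  0.037] [ 0.513 -0.306  0.031] [ 0.557 -0.276  0.041]
top h [419. 271.] [ 0.421 -0.291  0.037] [ 0.399 -0.309  0.031] [ 0.442 -0.279  0.041]
top h [410. 271.] [ 0.42  -0.269  0.036] [ 0.406 -0.272  0.03 ] [ 0.434 -0.266  0.04 ]
```

View pics/side11.png

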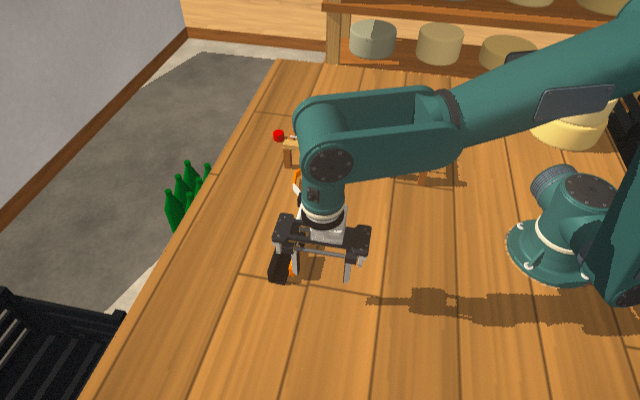

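View pics/top11.png

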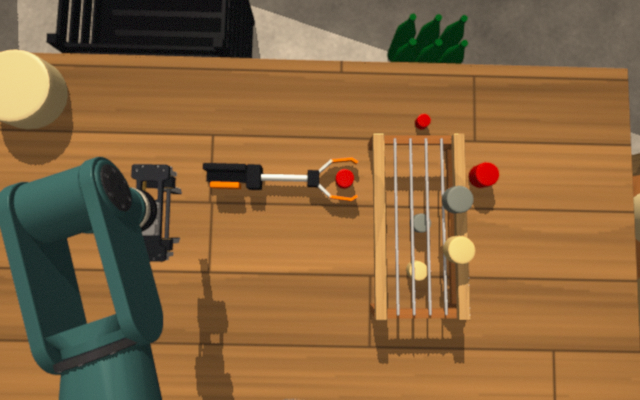

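The red cheese (344,178) stands upright and clear of the rack. The jaws are open, the trigger is at rest, the grey and pale cheeses haven't moved, and the arm is clear. I'll hand in.

```bash
python3 -c "
from bench import robot
print(robot.close_job()); print(robot.get_obs()['time'])"
```

```text
the job is handed in; nothing more can be done
None
the job is handed in; nothing more can be done
```

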